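Set out the bench for the next sample run

TASK

Set out the bench for the next run: put the aluminium cold block midway between the yellow vial rack and the white well plate, its long side parallel to the rack's long side, and lay the white eight-well strip on top of it, centred and lengthwise. Then stand the wide white jar straight behind the block (on the side away from the robot, in line with the block's length) and the small amber bottle straight in front of the middle of the well plate (on the robot's side), each upright with a gap of about 3 cm to its neighbour. Leave the timer, the tip box and the beaker where they are, and let go of everything.

Things in the scene. Friction and masses are not known exactly. Their poses are not given: they have to be found in the camera images.
- vial_rack: Yellow vial rack, 130 (x) by 90 (y) by 45 mm high, fixed; white-capped vials in its far half reach 67 mm high. Origin at the centre of its underside, z up; x is its long side and points away from the robot (within 0.15 rad). The well plate stands beside it with equal yaw, on the rack's y axis (left or right), 310 to 330 mm centre to centre. Other racks at the bench's sides are stock.
- well_plate: White 48-well plate, 86 (x) by 127 (y) by 14 mm high, fixed to the bench. Origin at the centre of its underside, z up. Its x axis points away from the robot, the same way as the rack's; its near long side, facing the robot, is at x = -43 mm.
- cold_block: Loose aluminium cold block, 90 (x) by 50 (y) by 35 mm high, about 0.4 kg, flat top with two rows of six shallow dark dots. Origin at the centre of its underside, z up. x along its length; the same when turned half round.
- well_strip: Loose white plastic strip of eight small wells in a row, 82 (x) by 12 (y) by 12 mm high, 20 g, flat underside. Origin at the centre of its underside, z up. x along its length; the same when turned half round.
- jar: Loose wide white screw-lid jar, round, 56 mm in diameter, 85 mm high, about 160 g, upright. Origin at the centre of its underside, z up. It may be gripped across its straight side at 45 mm height.
- reagent_bottle: Loose small amber glass bottle with a white cap, round, 36 mm in diameter, 75 mm high, about 70 g, upright. Origin at the centre of its underside, z up. It may be gripped across its straight side at 28 mm height.
- timer: Bystander: loose grey digital timer lying flat, 65 by 65 by 18 mm high, with a greenish display and three black keys. Origin at the centre of its underside, z up. To be left alone; it may lie among the loose things.
- tip_box: Bystander: loose grey closed pipette-tip box with a clear lid, 82 (x) by 122 (y) by 65 mm high, beyond the work. Origin at the centre of its underside, z up. To be left alone.
- beaker: Bystander: loose glass beaker, 70 mm in diameter, 90 mm high, beyond the work. Origin at the centre of its underside, z up. To be left alone.
There are look-alikes about, which are no part of the job. There is more than one size of the well_plate; the one meant has the size given above. What is shaped like the cold_block but green is not meant.

How it is judged:
At the end, for the whole second after the job is handed in: Block within 15 mm of midway, parallel to the rack within 0.17 rad; strip flat on it, within 12 mm and 0.17 rad; jar behind block and bottle before plate, upright on the bench, gaps 15 to 45 mm, within 15 mm sideways; all at rest ((y of cold_block in the frame of vial_rack between 0.14 and 0.18 m or y of cold_block in the frame of vial_rack between -0.18 and -0.14 m) and (y of cold_block in the frame of well_plate between 0.14 and 0.18 m or y of cold_block in the frame of well_plate between -0.18 and -0.14 m) and x of cold_block in the frame of vial_rack between -0.015 and 0.015 m and angle between the x axis of cold_block and the x axis of vial_rack, either way round below 0.17 rad and x of well_strip in the frame of cold_block between -0.012 and 0.012 m and y of well_strip in the frame of cold_block between -0.012 and 0.012 m and z of well_strip in the frame of cold_block between 0.031 and 0.039 m and angle between the x axis of well_strip and the x axis of cold_block, either way round below 0.17 rad and (x of jar in the frame of cold_block between 0.088 and 0.118 m or x of jar in the frame of cold_block between -0.118 and -0.088 m) and y of jar in the frame of cold_block between -0.015 and 0.015 m and x of jar in the frame of vial_rack above 0.05 m and x of reagent_bottle in the frame of well_plate between -0.106 and -0.076 m and y of reagent_bottle in the frame of well_plate between -0.015 and 0.015 m and angle between each of cold_block, well_strip, jar, reagent_bottle's own z axis and vertical below 0.1 rad and linear speed of each of cold_block, well_strip, jar, reagent_bottle below 0.02 m/s and angular speed of each of cold_block, well_strip, jar, reagent_bottle below 0.2 rad/s and height (world z) of cold_block between -0.004 and 0.004 m and height (world z) of jar between -0.004 and 0.004 m and height (world z) of reagent_bottle between -0.004 and 0.004 m); the robot touches nothing.
It fails at once if the timer is moved by more than 20 mm or tipped (distance of timer from where it was at the start of the episode above 0.02 m or angle between timer's own z axis and vertical above 0.3 rad).
It fails at once if the tip box is moved by more than 20 mm or tipped (distance of tip_box from where it was at the start of the episode above 0.02 m or angle between tip_box's own z axis and vertical above 0.3 rad).
It fails at once if the beaker is moved by more than 20 mm or tipped (distance of beaker from where it was at the start of the episode above 0.02 m or angle between beaker's own z axis and vertical above 0.3 rad).
It also fails if it takes over 128 s, if anything falls off the work surface, if the arm or the gripper's body presses on something with over 40 N, if the wrist force passes 120 N, or if a joint passes its speed limit or range.

ROBOT

A 6-joint arm with a two-finger parallel gripper is mounted at the origin on the work surface. World frame = base frame: x ahead of the robot, y to its left, z up, the work surface at z = 0. Lengths are in m, angles in rad, forces in N, time in s.
With the tool pointing down it reaches from about 0.275 to 1 m from the base axis. Payload 8.4 kg.
Tool frame: the origin (TCP) lies on the centre line of the jaws, within the pads' length; the fingertips stand 22 mm ahead of it and the grasp point (between the pads) lies 3 mm ahead of it (arm.finger_overhang is the distance from the TCP to the fingertips, in m); z points along the fingers, y is the line along which they close (so a half turn about z gives the same grasp; the last joint's range is limited). The gripper opens to 85 mm and grips with 20 to 120 N. Pads are 22 mm wide; open, the fingers measure 114 mm over their backs; the gripper's body (76 mm by 85 mm) begins 54 mm behind the grasp point. The pads swing forward as they close: fully open they stand 13 mm farther back than shut.
Start: joints at [-1.12, 0.353, 1.633, -0, 1.155, -0.002], TCP at [0.273, -0.562, 0.225] pointing down, gripper open.
Joint ranges: [-2.63, 2.63], [-0.92, 2.1], [0.06, 2.66], [-1.3, 4.44], [0, 2.69], [-3.02, 3.02]. Speed limits (rad/s): [2.22, 2.22, 2.79, 3.14, 3.14, 3.14].

INTERFACE

Orientations are given as a rotation vector (axis times angle).
In Python, from station import arm, read_state, optics gives the robot as it stands. Calls block until the motion is done:
- arm.move_to(position, orientation): joint-space move of the TCP to a pose.
- arm.movel(position, rot=None, feed=0.15, force_limit=None): straight line of the TCP; rot=None keeps the orientation; feed is the mean speed in m/s. With force_limit (N) it stops when the force on the tool has changed by that much, and returns True; else False.
- arm.move_j(angles): joint-space move.
- arm.gripper_open() and arm.close(): open the fingers fully, or close them until they stop; the grip force is fixed at half the most.
- arm.pause(seconds).
- arm.ik(position, orientation): joint angles nearest the present ones, or None.
- read_state(): the state.
- optics.get_image(name): name is "scene" or "top" or "wrist"; returns a dict with "color" (400x640x3 uint8, blue, green, red), "fx", "fy", "cx", "cy" (pixels), "pose" (4x4, takes a point from camera to world coordinates); the wrist camera has in their place "tool_from_camera" (4x4, takes a point from camera to tool coordinates, whose origin is the TCP and whose axes are the flange's). Camera axes: x right, y down, z forward; pixel columns grow to the right and rows downward; lengths in m; the calibration is good to about 2 mm. The wrist camera is an equidistant fisheye: a pixel r from the principal point sees the ray r / f radians off the axis. A picture is of the moment at which its call begins: read the wrist's pose just before it. There is no depth.
A pose or a line that the arm cannot do raises arm.IKError and nothing moves.
- arm.finish_job(): hands the job in; it is judged then, once.
The state is a dict: "clock": time; "joint_positions": joint angles; "qvel": joint speeds; "tau": joint torques, N m; "eef_pos": TCP position; "tcp_rot": TCP orientation; "ft_force": force on the tool from outside, world axes, zero at the start; "wrist_torque": the same for the moment, N m; "grip_width": finger opening in m; "finger_force": force on a finger pad.
Only numpy, scipy, OpenCV 4.12 (cv2) and the standard library are available. Lean on these libraries where they do the work, as an engineer would, in place of code of your own. Each camera call takes 0.05 s, during which the arm holds its last target. There are 200 camera calls.

## Working session

There is one attempt and no reset: what is moved stays moved. The work goes in short steps, each a Python script; the robot and the scene stay as the last script left them, time stands still between calls to the robot, and variables do not carry over. Pictures are saved under pics/ and viewed, at most 14 in all, crops included, and the job is handed in when it is done.

```bash
mkdir -p pics; ls; python3 - <<'E'
from station import arm, read_state, optics
import cv2,numpy as np
for n in("top","scene"):
    d=optics.get_image(n);cv2.imwrite(f"pics/{n}0.png",d["color"])
    print(n,d["fx"],d["fy"],d["cx"],d["cy"],np.round(d["pose"],4).tolist())
s=read_state();print(s["clock"],s["tcp_rot"],s["grip_width"])
E
```

```text
pics
top 516.4208159570799 516.4208159570799 324.532697250937 203.59358330717998 [[-0.006, -0.9926, 0.121, 0.3546], [-0.9999, 0.0049, -0.0094, -0.0016], [0.0088, -0.121, -0.9926, 1.3234], [0.0, 0.0, 0.0, 1.0]]
scene 383.88308958995475 383.88308958995475 323.77089920056403 199.15710656481974 [[-0.7991, 0.4098, -0.44, 0.952], [0.6012, 0.5513, -0.5785, 0.6103], [0.0055, -0.7268, -0.6869, 0.7446], [0.0, 0.0, 0.0, 1.0]]
0.1 [-3.06020418e+00 -7.04938262e-01  4.61916737e-04] 0.08518420951361518
```

View pics/top0.png

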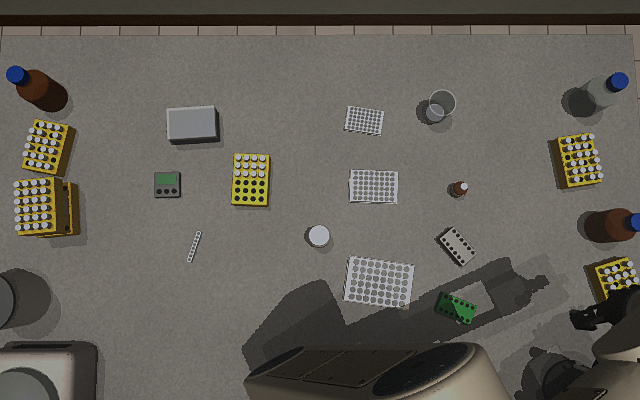

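View pics/scene0.png

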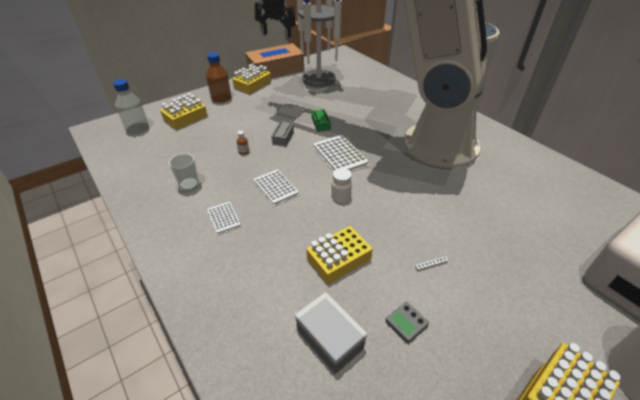

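Top view:
- **Rack:** the yellow rack is at (250,180).
- **Plates:** there are three, small (365,121), medium (374,187) and large (380,282). The medium one is about 49x34 px, roughly 124x86 mm, and sits on the rack's y axis at about 0.31 m, so it fits.
- **Blocks:** grey at (457,246), the one meant, and a green look-alike at (457,307).
- **Loose things:** strip (194,247), jar (319,236), amber bottle (458,188).
- **Bystanders:** timer (167,184), tip box (192,125), beaker (440,105).

Next I'll segment these and check them in an enlarged crop.

```bash
cat > h.py <<'E'
from station import arm, read_state, optics
import cv2,numpy as np
from scipy.spatial.transform import Rotation as R
def ray(d,uv,z):
    P=np.array(d["pose"]);uv=np.atleast_2d(uv)
    v=np.c_[(uv[:,0]-d["cx"])/d["fx"],(uv[:,1]-d["cy"])/d["fy"],np.ones(len(uv))]@P[:3,:3].T
    return (P[:3,3]+v*((z-P[2,3])/v[:,2])[:,None])[:,:2]
def blob(d,mask,roi,z,conv=True):
    """largest blob in roi (u0,v0,u1,v1) -> centre, sizes, yaw of long side, pixel box"""
    u0,v0,u1,v1=roi;m=np.zeros_like(mask);m[v0:v1,u0:u1]=mask[v0:v1,u0:u1]
    m=cv2.morphologyEx(m,cv2.MORPH_CLOSE,np.ones((5,5),np.uint8))
    c=max(cv2.findContours(m,cv2.RETR_EXTERNAL,cv2.CHAIN_APPROX_NONE)[0],key=cv2.contourArea)[:,0].astype(float)
    w=(ray(d,c,z)*1000).astype(np.float32)
    r=cv2.minAreaRect(w);b=cv2.boxPoints(r);e=[b[1]-b[0],b[2]-b[1]]
    e.sort(key=np.linalg.norm);a=np.arctan2(e[1][1],e[1][0])
    a=(a+np.pi/2)%np.pi-np.pi/2
    return np.array(r[0])/1000,[round(float(np.linalg.norm(x)),1) for x in e],round(float(a),3),cv2.boundingRect(c.astype(np.int32))
E
python3 - <<'E'
from h import *
d=optics.get_image("top");im=d["color"];h=cv2.cvtColor(im,cv2.COLOR_BGR2HSV)
yel=cv2.inRange(h,(20,120,60),(35,255,255))
whi=cv2.inRange(h,(0,0,165),(180,60,255))
lig=cv2.inRange(h,(0,0,150),(180,40,255))
org=cv2.inRange(h,(0,90,30),(18,255,255))
for n,m,roi,z in(("rack",yel,(225,140,280,215),.045),("plate",whi,(340,160,405,212),.014),("block",lig,(430,220,480,270),.035),
 ("strip",whi,(180,225,210,268),.012),("jar",whi,(300,218,340,260),.085),("bottlecap",whi,(445,175,475,200),.075),("amber",org,(445,175,475,200),.03)):
    try: print(n,*blob(d,m,roi,z))
    except Exception as e: print(n,e)
c=np.hstack([cv2.resize(im[215:275,425:490],None,fx=6,fy=6,interpolation=cv2.INTER_CUBIC),cv2.resize(im[165:225,340:405],None,fx=6,fy=6,interpolation=cv2.INTER_CUBIC)])
e=np.hstack([cv2.resize(im[q:q+40,p:p+43],None,fx=6,fy=6,interpolation=cv2.INTER_CUBIC) for p,q in((300,218),(437,170),(175,228))])
cv2.imwrite("pics/c1.png",np.vstack([c,cv2.resize(e,(c.shape[1],240))]))
E
```

```text
rack [0.57254907 0.17086261] [93.2, 133.2] -0.045 (231, 153, 40, 54)
plate [ 0.55851788 -0.13847426] [83.5, 124.0] 1.524 (349, 170, 49, 34)
block [ 0.39627478 -0.33676154] [23.5, 86.6] 0.68 (440, 233, 30, 32)
strip [0.40827048 0.31774667] [10.3, 79.8] -0.321 (187, 231, 14, 31)
jar [0.43102884 0.00158499] [45.6, 45.6] 1.565 (309, 225, 20, 20)
bottlecap [ 0.54918695 -0.35498688] [14.2, 15.5] 0.759 (461, 183, 7, 7)
amber [ 0.55048639 -0.35797116] [31.6, 33.1] 0.646 (453, 181, 15, 15)
```

View pics/c1.png

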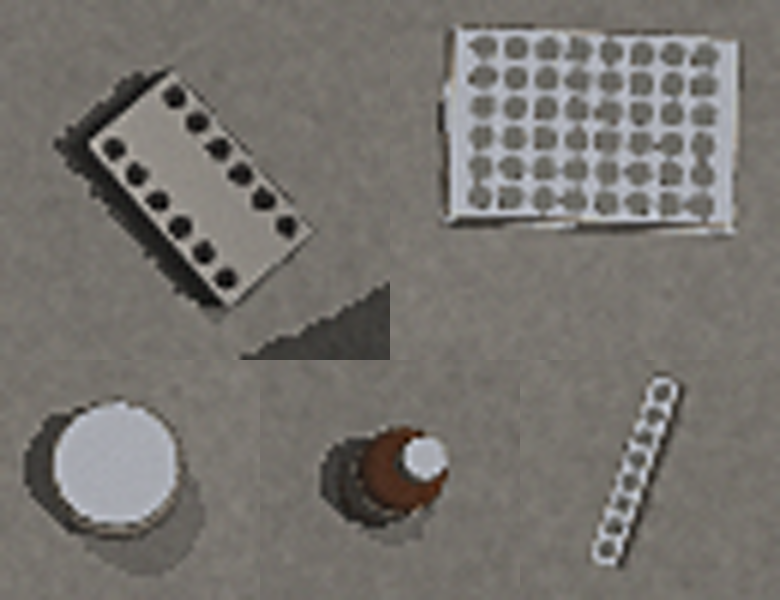

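The crop confirms all five:
- **Block:** the grey one with two dark-dot rows, top corners in the crop at (170,72), (90,143), (228,306) and (313,232).
- **Plate:** the medium one, 8x6 wells, measured 124x84 mm at a yaw equal to the rack's.
- **Jar, bottle and strip:** all clear of their neighbours.

The block goes first.

```bash
cat >> h.py <<'E'
YAW=-.046;EX=np.array([np.cos(YAW),np.sin(YAW)])
RACK=np.array([.5725,.172]);PLATE=np.array([.5585,-.1385])
B=(RACK+PLATE)/2;JAR=B+.103*EX;BOT=PLATE-.091*EX
def ori(p,yaw,z):
    c=[]
    for k in(0,np.pi,-np.pi):
        o=(R.from_euler('z',yaw+k)*R.from_euler('x',np.pi)).as_rotvec()
        q=arm.ik([*p,z],o)
        if q is not None:c.append((abs(q[5]),o))
    return min(c,key=lambda t:t[0])[1]
def pick(p,yaw,z,up=.2):
    o=ori(p,yaw,z+.1);arm.gripper_open();arm.move_to([*p,up],o)
    arm.movel([*p,z],feed=.12);arm.close();arm.pause(.2)
    print("grip",read_state()["grip_width"],read_state()["eef_pos"])
    arm.movel([*p,up],feed=.15);print("lifted",read_state()["grip_width"])
def place(p,yaw,z,up=.2,lim=8):
    o=ori(p,yaw,z+.1);arm.move_to([*p,up],o)
    arm.movel([*p,z+.02],feed=.12);print("contact",arm.movel([*p,z-.003],feed=.03,force_limit=lim),read_state()["eef_pos"])
    arm.gripper_open();arm.pause(.2);arm.movel([*p,up],feed=.15);print("clock",read_state()["clock"])
E
python3 - <<'E'
from h import *
d=optics.get_image("top")
c=ray(d,np.array([[170,72],[90,143],[228,306],[313,232]])/6+[424.6,214.6],.035)
p=c.mean(0);e=(c[2]+c[3]-c[0]-c[1])/2;f=(c[3]-c[0]+c[2]-c[1])/2
yaw=np.arctan(e[1]/e[0]);print(p,yaw,np.linalg.norm(c-np.roll(c,1,0),axis=1),B,JAR,BOT)
pick(p,yaw,.028);place(B,YAW,.028)
d=optics.get_image("top");cv2.imwrite("pics/t1.png",cv2.resize(d["color"][90:290,140:500],None,fx=2.2,fy=2.2,interpolation=cv2.INTER_CUBIC))
E
```

```text
[ 0.40366093 -0.34594039] 0.6945232436567218 [0.08790985 0.04530901 0.08722375 0.04745627] [0.5655  0.01675] [0.66839105 0.01201367] [ 0.46759626 -0.13431548]
grip 0.00017715549574076793 [ 0.40407804 -0.34626847  0.02866731]
lifted 4.255319132044336e-05
contact False [0.56562913 0.01675513 0.0250757 ]
clock 11.3667
```

View pics/t1.png

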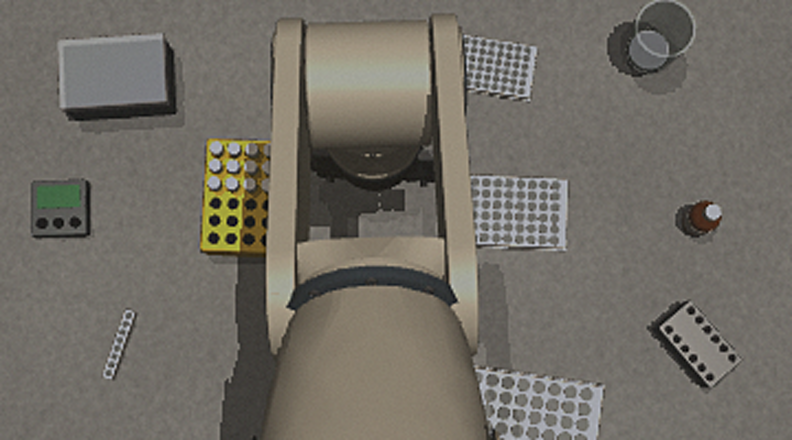

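The block grasp missed: the jaws closed to 0 and the block still sits at about (458,247). I'll hover over it and look through the wrist and scene cameras before trying again.

```bash
python3 - <<'E'
from h import *
p=np.array([.4037,-.3459])
arm.move_to([*p,.15],ori(p,.6945,.128))
s=read_state();print(s["eef_pos"],R.from_rotvec(s["tcp_rot"]).as_matrix().round(3).tolist(),s["ft_force"])
w=optics.get_image("wrist");d=optics.get_image("scene");t=optics.get_image("top")
print({k:np.round(v,4).tolist() for k,v in w.items() if k!="color"})
cv2.imwrite("pics/w2.png",np.vstack([np.hstack([cv2.resize(w["color"],(400,250)),cv2.resize(t["color"][80:330,200:600],(400,250))]),cv2.resize(d["color"][0:219,120:470],(800,345+155)[:2])[:345]]))
E
```

```text
[ 0.40408318 -0.34554741  0.1499311 ] [[0.767, 0.641, 0.0], [0.641, -0.767, 0.0], [0.0, -0.0, -1.0]] [ 0.31981798 -0.2071703  -1.15520241]
{'fx': 309.7069, 'fy': 309.7069, 'cx': 321.5506, 'cy': 199.8851, 'tool_from_camera': [[0.0015, -0.9561, -0.293, 0.0735], [1.0, 0.0012, 0.0011, -0.0003], [-0.0007, -0.293, 0.9561, -0.1487], [0.0, 0.0, 0.0, 1.0]]}
```

View pics/w2.png

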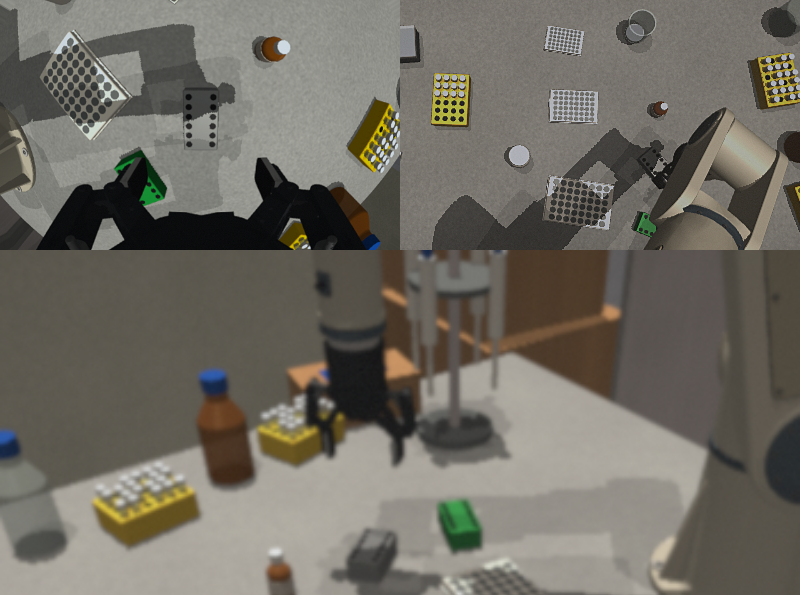

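The wrist view puts the block (half-scale (200,118)) under the TCP, so its xy is right. The open fingertips (half-scale (130,165) and (265,165)) look about 2 cm shorter than stated, so the jaws may have closed above the block. I'll check the real tip height with a gentle touch on clear bench.

```bash
python3 - <<'E'
from h import *
print(arm.finger_overhang)
p=np.array([.46,-.24])
arm.move_to([*p,.15],ori(p,0,.1))
for nm in("shut","open"):
    if nm=="shut": arm.close()
    else: arm.gripper_open()
    arm.movel([*p,.05],feed=.15)
    c=arm.movel([*p,.001 if nm=="open" else .008],feed=.02,force_limit=5)
    s=read_state();print(nm,c,s["eef_pos"],s["ft_force"],s["grip_width"])
    if nm=="open":
        d=optics.get_image("scene");cv2.imwrite("pics/s3.png",cv2.resize(d["color"][60:260,150:420],(800,593)))
    arm.movel([*p,.1],feed=.15)
print(read_state()["clock"])
E
```

```text
0.022
shut False [ 0.46003352 -0.24001975  0.00807724] [ 0.001753   -0.75131877  0.64316061] 7.98732306958325e-05
open False [ 0.46006007 -0.24002277  0.00106797] [-0.37207959 -0.68414369 -0.4854773 ] 0.08602203485358197
23.2583
```

View pics/s3.png

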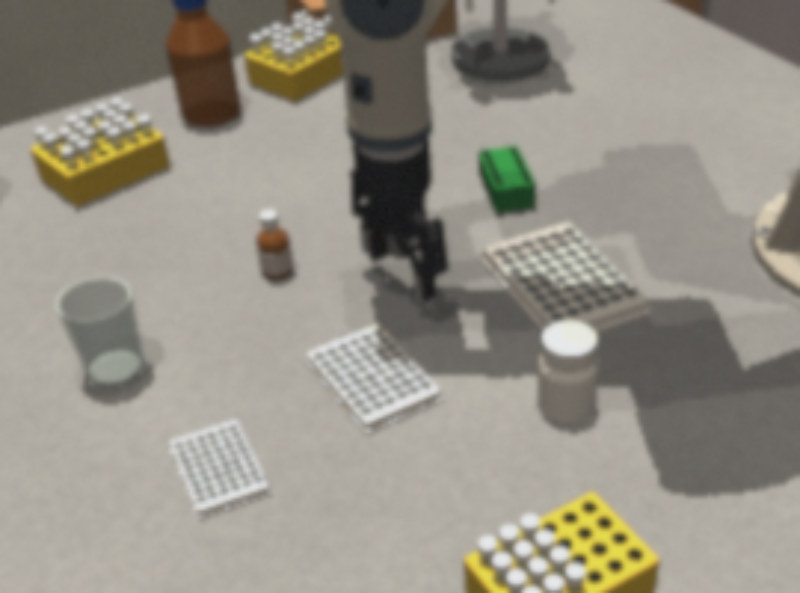

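The tips don't reach the bench even at TCP z = 0.001, so the reported tool length is off. I'll probe lower with the jaws shut to find the true offset.

```bash
python3 - <<'E'
from h import *
p=np.array([.46,-.24])
arm.close();arm.movel([*p,.01],feed=.15)
c=arm.movel([*p,-.04],feed=.02,force_limit=4)
s=read_state();print(c,s["eef_pos"],s["ft_force"],s["clock"])
arm.movel([*p,.1],feed=.2);arm.gripper_open()
E
```

```text
True [ 0.45998939 -0.24001342 -0.00632634] [-1.2620196   0.59608883  6.98621223] 25.8833
```

With the jaws shut, the tips touch the bench at TCP z = -0.006, where the stated overhang would give +0.022. So the true tool is about 28 mm higher than reported. The wrist view shows no sideways offset. I'll shift all heights by -28 mm and grasp again.

```bash
sed -i 's/arm.movel(\[\*p,z\],feed=.12);arm.close()/arm.movel([*p,z+.04],feed=.15);print("hit",arm.movel([*p,z],feed=.08,force_limit=15));arm.close()/' h.py
python3 - <<'E'
from h import *
p=np.array([.4037,-.3459])
pick(p,.6945,0.,.12)
if read_state()["grip_width"]>.04:
    place(B,YAW,0.,.12)
    q=np.array([.4083,.3177]);arm.move_to([*q,.14],ori(q,-.321,.1))
    d=optics.get_image("top");im=d["color"];cv2.imwrite("pics/t4.png",np.hstack([cv2.resize(im[140:230,280:400],(480,360),interpolation=cv2.INTER_CUBIC),cv2.resize(im[215:275,425:490],(300,360))]))
    h=cv2.cvtColor(im,cv2.COLOR_BGR2HSV);print(blob(d,cv2.inRange(h,(0,0,140),(180,45,255)),(290,150,345,212),.035))
E
```

```text
hit False
grip 0.04932646100524479 [ 0.40394101 -0.34609924  0.00065147]
lifted 0.04885113993704504
contact True [0.56527382 0.01676389 0.00066317]
clock 36.05
(array([0.56580853, 0.01673422]), [46.7, 85.8], -0.041, (303, 166, 20, 34))
```

View pics/t4.png

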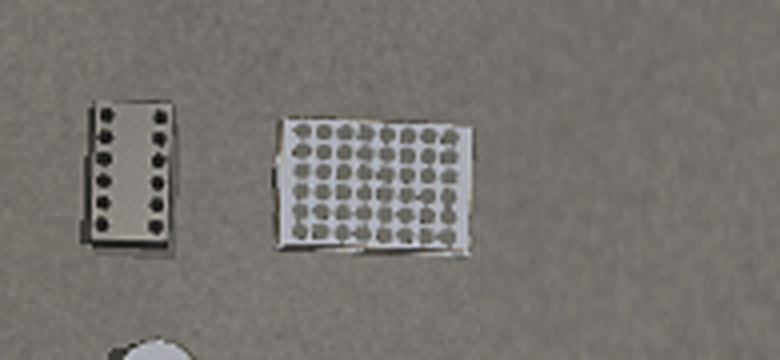

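The block now sits between rack and plate: (134,172) in the crop, measured (0.566, 0.017) at yaw -0.041, against a target of (0.5655, 0.0168). Strip next.

```bash
python3 - <<'E'
from h import *
q=np.array([.4083,.3177])
pick(q,-.321,-.003,.14)
if read_state()["grip_width"]>.006:
    place(B,-.042,.032,.14,lim=4)
    q=np.array([.431,.0]);arm.move_to([.46,-.24,.15],ori([.46,-.24],0,.1))
    d=optics.get_image("top");im=d["color"];cv2.imwrite("pics/t5.png",cv2.resize(im[140:260,280:440],(800,600),interpolation=cv2.INTER_CUBIC))
    h=cv2.cvtColor(im,cv2.COLOR_BGR2HSV);w=cv2.inRange(h,(0,0,190),(180,45,255))
    print(blob(d,w,(290,150,345,212),.047));print(blob(d,w,(300,218,340,260),.085))
E
```

```text
hit False
grip 0.010052783182939963 [ 0.40839594  0.31779458 -0.00264863]
lifted 0.010063241450313218
contact True [0.56530358 0.01670215 0.03234448]
clock 45.8917
(array([0.56471906, 0.01663976]), [10.0, 76.0], -0.05, (310, 167, 5, 31))
(array([0.40823718, 0.0004942 ]), [0.0, 14.4], 1.565, (316, 244, 7, 1))
```

View pics/t5.png

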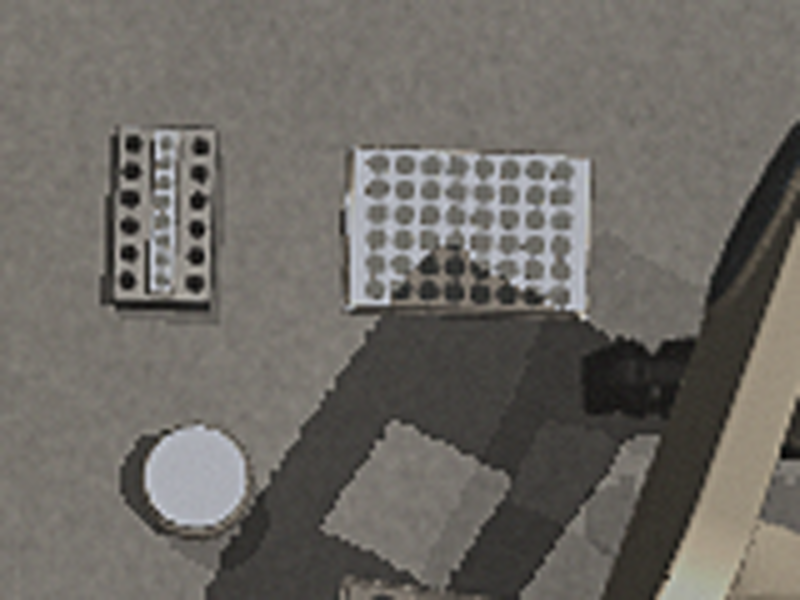

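The strip lies centred on the block at (163,215) in the crop, measured within 1 mm and 0.01 rad. The jar's lid is at (197,477) in the crop, where it was. Jar and bottle next.

```bash
python3 - <<'E'
from h import *
pick(np.array([.431,.0015]),0,.02,.2)
w=read_state()["grip_width"]
if w>.045:
    place(JAR,YAW,.02,.2,lim=5)
    pick(np.array([.5492,-.3552]),0,.005,.16)
    if read_state()["grip_width"]>.025: place(BOT,YAW,.005,.16,lim=5)
arm.move_to([.40,-.50,.2],ori([.4,-.5],0,.2))
d=optics.get_image("top");im=d["color"];cv2.imwrite("pics/t6.png",cv2.resize(im[90:260,150:480],(800,412),interpolation=cv2.INTER_CUBIC))
h=cv2.cvtColor(im,cv2.COLOR_BGR2HSV);w=cv2.inRange(h,(0,0,165),(180,60,255))
print(JAR,BOT)
for n,roi,z in(("jar",(295,115,340,157),.085),("cap",(355,207,395,245),.075),("strip",(290,158,345,212),.047)):
    try:print(n,blob(d,w,roi,z))
    except Exception as e:print(n,e)
print(read_state()["clock"])
E
```

```text
hit False
grip 0.0541559591892518 [0.43140724 0.00146959 0.0208939 ]
lifted 0.05417655357984435
contact True [0.66811196 0.01199537 0.02104668]
clock 59.3417
hit False
grip 0.034514164939529836 [ 0.54954798 -0.35536451  0.00565262]
lifted 0.034285928290929885
contact True [ 0.46746501 -0.13426778  0.00559352]
clock 69.95
[0.66839105 0.01201367] [ 0.46759626 -0.13431548]
jar (array([0.666617  , 0.01152844]), [44.2, 47.7], -0.001, (305, 129, 19, 20))
cap (array([ 0.467284  , -0.13453241]), [12.2, 12.3], -0.017, (372, 217, 6, 6))
strip (array([0.5661601 , 0.01645691]), [10.3, 78.9], -0.047, (310, 166, 6, 32))
71.4
```

View pics/t6.png

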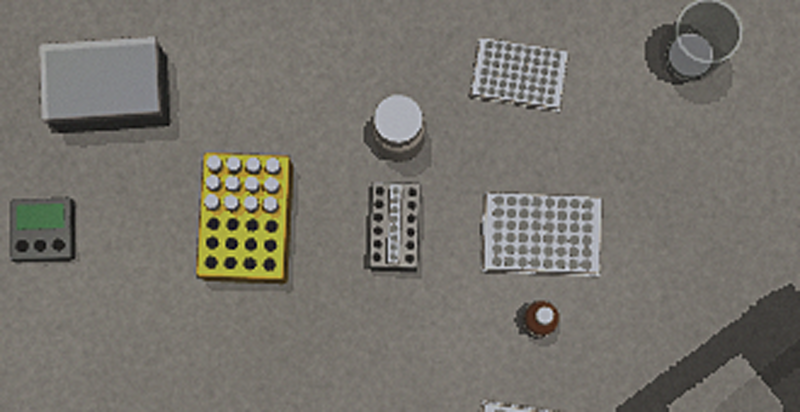

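The final view shows everything in place and upright: the jar behind the block at (398,120) and the bottle in front of the plate at (541,318), both within about 2 mm of target. The strip is on the block, the timer, tip box and beaker are unmoved, and the arm is clear. I'm handing in.

```bash
python3 -c "
from station import arm
arm.pause(.5);print(arm.finish_job())"
```

```text
the job is handed in; nothing more can be done
None
```

The job is handed in at about 72 s of the 128 s limit: by the last camera check the strip, jar and bottle were within about 2 mm of target and the block was within 1 mm when set down; the hand-in returned no verdict.

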